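# Close the coffee-pod tin with its inner lid and keep the outer lid in hand

### The job

The coffee-pod tin has just been refilled: first restart its freshness timer by pressing the yellow plunger all the way down to its stop and letting it come back up. Then carry the nested pair of lids by the inner lid's red knob to the open green tin, lower them onto it together without dropping them, so that the inner lid is fully seated in the mouth with the outer lid still on it, and then lift the outer lid off alone (the black collar is its handle), leaving the inner lid seated. Finish while still holding the outer lid level above the tin, a good 5 cm higher than the red knob, so it can be wiped next; leave everything else on the counter where it stands.

Things in the scene. Friction and masses are not known exactly. Their poses are not given: they have to be found in the camera images.
- tin: the open coffee-pod tin: green, round, with a brass band, loose on the counter, filled, about 0.9 kg. 84 mm across outside, 120 mm tall, wall 4 mm, so a 76 mm mouth; the pods reach up to 67 mm. Origin: centre of its underside, z up
- inner_lid: the white inner lid, about 130 g: a plug 68 mm across, 12 mm deep (lower edge tapered to 60 mm), under a flange 89 mm across, 5 mm thick, with a red knob on top. Origin: centre of the plug's underside, z up; flange top at 17 mm. Seated in the tin the flange rests on the rim, origin 108 mm above the tin's. At the start it lies on the cork trivet under the outer lid, only its knob showing
- knob_top (a point): top centre of the inner lid's red knob: round, upright, 18 mm across, rising 48 mm from the flange, 65 mm above the inner lid's origin. It stands up through the outer lid's collar, 26 mm higher than it, with 8 mm of room all round. Lifting by the knob carries both lids
- outer_lid: the green outer lid, about 110 g: a cap 100 mm across, skirt 15 mm deep (94 mm across inside, loose over flange and tin), its top 4 mm thick with a 34 mm hole inside a black collar. Origin: centre of the skirt's lower edge, z up; top face at 19 mm. It lies loose on the inner lid's flange, its origin then 2 mm above the inner lid's
- collar_top (a point): centre of the upper edge of the outer lid's black collar, its handle: upright tube, 44 mm across outside, 34 mm inside, 18 mm tall, 37 mm above the outer lid's origin at its upper edge. Lifting by the collar takes the outer lid only, leaving the inner lid
- trivet: a round cork trivet, fixed, 112 mm across, 10 mm thick, on which the nested lids lie at the start. Origin: centre of its underside
- timer: the freshness timer: a fixed grey round housing, 84 mm across at the foot, 45 mm tall, with a white tick-marked dial on top and a yellow plunger head standing over its middle. Origin: centre of its underside
- plunger_top (a point): centre of the top face of the yellow plunger head (a disc 40 mm across, 10 mm thick); 75 mm above the counter when up, 61 mm when fully down. It moves with the head
- plunger (a joint): how far the plunger is pressed down, in m: 0 up, 0.014 at its stop. A spring returns it: about 3 N at the top, 8 N at the stop
- mug: bystander: a white mug, 76 mm across, 85 mm tall, handle to its +y. Origin: centre of its underside
- spare_tin: bystander: a closed blue tin with a plain metal lid, 84 mm across, 101 mm tall (not part of the job). Origin: centre of its underside
- egg_cup: bystander: a blue egg cup, 46 mm across, 45 mm tall. Origin: centre of its underside
- spice_jar: bystander: an amber glass spice jar, 42 mm across, 60 mm tall. Origin: centre of its underside
- bowl: bystander: a small white bowl, 84 mm across, 40 mm tall. Origin: centre of its underside
- pepper_mill: bystander: a dark wooden pepper mill, 48 mm across, 125 mm tall. Origin: centre of its underside
- soap_bottle: bystander: a green bottle with a white cap, 56 mm across, 150 mm tall. Origin: centre of its underside
There are look-alikes about, which are no part of the job. Of the things shaped like the trivet, the cork one is meant.

How it is judged:
On the way, in this order (a step that is already met when the one before it is completed fails the run):
1. the timer's plunger is pressed fully down (at least 12.5 of its 14 mm) (value of joint plunger above 0.0125 m), for 0.1 s.
2. with the plunger back up, the nested pair is held up by the red knob, 30 mm or more above the trivet (value of joint plunger below 0.003 m and contact force between the fingers and inner_lid above 0.5 N and z of inner_lid in the frame of trivet above 0.04 m and z of outer_lid in the frame of inner_lid below 0.006 m and horizontal distance between outer_lid and inner_lid below 0.007 m), for 0.2 s.
3. the pair sits on the tin: inner lid seated in the mouth, outer lid still nested on it, the knob let go (z of inner_lid in the frame of tin between 0.104 and 0.1115 m and horizontal distance between inner_lid and tin below 0.006 m and angle between inner_lid's own z axis and vertical below 0.07 rad and z of outer_lid in the frame of inner_lid below 0.006 m and horizontal distance between outer_lid and inner_lid below 0.007 m and contact force between the fingers and inner_lid below 0.05 N), for 0.3 s.
At the end, for the whole second after the job is handed in: Inner lid seated in the tin (within 3.5 mm of full depth, 6 mm of centre, 0.07 rad), untouched and still; outer lid gripped, still, level within 0.25 rad, clear, within 60 mm of the tin's axis, skirt 30 mm or more over the knob; plunger up (under 3 mm); tin upright (0.1 rad), moved under 30 mm (z of inner_lid in the frame of tin between 0.104 and 0.1115 m and horizontal distance between inner_lid and tin below 0.006 m and angle between inner_lid's own z axis and vertical below 0.07 rad and contact force between each of the fingers, outer_lid and inner_lid below 0.05 N and linear speed of inner_lid below 0.02 m/s and z of outer_lid in the frame of tin above 0.203 m and horizontal distance between outer_lid and tin below 0.06 m and angle between outer_lid's own z axis and vertical below 0.25 rad and contact force between the fingers and outer_lid above 0.5 N and linear speed of outer_lid below 0.03 m/s and contact force between outer_lid and tin below 0.05 N and value of joint plunger below 0.003 m and angle between tin's own z axis and vertical below 0.1 rad and distance of tin from where it was at the start of the episode below 0.03 m); the arm keeps its last pose, push and grip.
It fails at once if the lids are parted while the inner lid is not seated in the tin ((z of outer_lid in the frame of inner_lid above 0.01 m or horizontal distance between outer_lid and inner_lid above 0.015 m) and (z of inner_lid in the frame of tin above 0.1135 m or z of inner_lid in the frame of tin below 0.1 m or horizontal distance between inner_lid and tin above 0.01 m)).
It fails at once if the lids are let go in the air above the tin (contact force between the fingers and inner_lid below 0.05 N and z of inner_lid in the frame of tin above 0.122 m and horizontal distance between inner_lid and tin below 0.05 m).
It fails at once if the tin is shoved more than 30 mm or tipped (distance of tin from where it was at the start of the episode above 0.03 m or angle between tin's own z axis and vertical above 0.2 rad).
It fails at once if a bystander is pushed more than 30 mm or tipped over (distance of any of mug, spare_tin, egg_cup, spice_jar, bowl, pepper_mill, soap_bottle from where it was at the start of the episode above 0.03 m or angle between any of mug, spare_tin, egg_cup, spice_jar, bowl, pepper_mill, soap_bottle's own z axis and vertical above 0.5 rad).
It also fails if it takes over 64 s, if anything falls off the work surface, if the arm or the gripper's body presses on something with over 40 N, if the wrist force passes 120 N, or if a joint passes its speed limit or range.

### The arm

A 7-joint arm with a two-finger parallel gripper is mounted at the origin on the work surface. World frame = base frame: x ahead of the robot, y to its left, z up, the work surface at z = 0. Lengths are in m, angles in rad, forces in N, time in s.
With the tool pointing down it reaches from about 0.425 to 0.95 m from the base axis. Payload 4.7 kg.
Tool frame: the origin (TCP) lies between the finger pads; the fingertips stand 25 mm ahead of it and the grasp point (between the pads) lies 6 mm ahead of it; x points along the fingers, z is the direction in which the jaws open and shut, and the axes are right-handed (so a half turn about x gives the same grasp; the last joint's range is limited). The gripper opens to 85 mm and grips with 20 to 120 N. Pads are 22 mm wide; open, the fingers measure 114 mm over their backs; the gripper's body (76 mm by 85 mm) begins 54 mm behind the grasp point. The pads swing forward as they close: fully open they stand 13 mm farther back than shut.
Start: joints at [1.231, 0.469, -0.049, 1.532, 0.024, 1.141, -0.082], TCP at [0.206, -0.643, 0.256] pointing down, gripper open.
Joint ranges: [-2.59, 2.59], [-0.33, 1.99], [-1.39, 1.29], [0.1, 2.45], [-1.04, 4.18], [0.21, 1.99], [-2.66, 2.66]. Speed limits (rad/s): [2.57, 2.57, 3.14, 3.14, 3.14, 3.14, 3.14].

### API

Orientations are given as a 3x3 rotation matrix whose columns are the frame's x, y, z axes.
In Python, from rig import * gives the robot as it stands. Calls block until the motion is done:
- movep(position, orientation): joint-space move of the TCP to a pose.
- move_l(position, attitude=None, feed=0.15, until_force=None): straight line of the TCP; attitude=None keeps the orientation; feed is the mean speed in m/s. With until_force (N) it stops when the force on the tool has changed by that much, and returns True; else False.
- move_joints(angles): joint-space move.
- command_gripper(opening, newtons=None): finger opening in m; newtons is the grip in N (None keeps the last); returns when the fingers have stopped.
- sleep(seconds).
- inverse_kinematics(position, orientation): joint angles nearest the present ones, or None.
- sense(): the state.
- camera(name): name is "scene" or "top" or "wrist"; returns (picture, depth): 480x640x3 uint8, red, green, blue; 480x640 float32, m along the optical axis (not along the pixel's ray), 0 where there is no reading.
- camera_params(name): a dict with "K" (3x3 intrinsics, pixels), "position" and "rotation" of the camera in the world; the wrist camera has in their place "tool_from_camera" (4x4, takes a point from camera to tool coordinates, whose origin is the TCP and whose axes are the tool frame's). Camera axes: x right, y down, z forward; pixel columns grow to the right and rows downward; lengths in m; the calibration is good to about 2 mm. The wrist camera is an equidistant fisheye: a pixel r from the principal point sees the ray r / f radians off the axis. A picture is of the moment at which its call begins: read the wrist's pose just before it. camera_params takes no time and is no camera call.
A pose or a line that the arm cannot do raises Unreachable and nothing moves.
- finish_job(): hands the job in, once; it reports no verdict.
The state is a dict: "time_s": time; "joint_pos": joint angles; "qd": joint speeds; "joint_efforts": joint torques, N m; "position": TCP position; "tcp_rot": TCP orientation; "wrist_force": force on the tool from outside, world axes, zero at the start; "ft_torque": the same for the moment, N m; "finger_gap": finger opening in m.
Only numpy, scipy, OpenCV 4.12 (cv2) and the standard library are available. Lean on these libraries where they do the work, as an engineer would, in place of code of your own. Each camera call takes 0.05 s, during which the arm holds its last target.

## Working session

There is one attempt and no reset: what is moved stays moved. The work goes in short steps, each a Python script; the robot and the scene stay as the last script left them, time stands still between calls to the robot, and variables do not carry over. Pictures are saved under pics/ and viewed, and the job is handed in when it is done.

```bash
ls; mkdir -p pics; python3 - <<'E'
from rig import *
import cv2,numpy as np
s=sense();print(s["time_s"],s["position"],s["tcp_rot"],s["wrist_force"],s["finger_gap"])
for n in("scene","top"):
    p,d=camera(n);cv2.imwrite(f"pics/{n}0.png",p[:,:,::-1]);np.savez(f"{n}0.npz",p=p,d=d)
    print(n,camera_params(n))
print(camera_params("wrist"))
E
```

```text
pics
0.0 [ 0.20629455 -0.64213883  0.25525463] [[-6.64063544e-04  9.52062091e-01  3.05904124e-01]
 [ 1.84506582e-03  3.05904838e-01 -9.52060306e-01]
 [-9.99998077e-01 -6.78152953e-05 -1.95975748e-03]] [ 0.6350999  -0.66192642  0.61022596] 0.0855544672768078
scene {'K': array([[501.37079385,   0.        , 324.49134958],
       [  0.        , 501.37079385, 241.28081502],
       [  0.        ,   0.        ,   1.        ]]), 'position': array([1.22075513, 0.32486249, 1.20556358]), 'rotation': array([[-0.46758221,  0.74813601, -0.47080717],
       [ 0.88386007,  0.40328096, -0.23697225],
       [ 0.01258009, -0.52693167, -0.84981454]])}
top {'K': array([[535.27921467,   0.        , 319.12309243],
       [  0.        , 535.27921467, 242.45226692],
       [  0.        ,   0.        ,   1.        ]]), 'position': array([ 0.47074822, -0.01250479,  1.19273383]), 'rotation': array([[ 0.01215609, -0.99153691,  0.12925476],
       [-0.99988804, -0.01318158, -0.00708133],
       [ 0.00872518, -0.12915421, -0.99158613]])}
{'K': array([[371.64829954,   0.        , 315.9650938 ],
       [  0.        , 371.64829954, 236.85712018],
       [  0.        ,   0.        ,   1.        ]]), 'tool_from_camera': array([[ 1.12700380e-04, -2.97126182e-01,  9.54838216e-01,
        -1.17265532e-01],
       [ 8.92238790e-06, -9.54838222e-01, -2.97126185e-01,
         7.63056920e-02],
       [ 9.99999994e-01,  4.20056708e-05, -1.04959555e-04,
         1.11806918e-03],
       [ 0.00000000e+00,  0.00000000e+00,  0.00000000e+00,
         1.00000000e+00]])}
```

View pics/scene0.png

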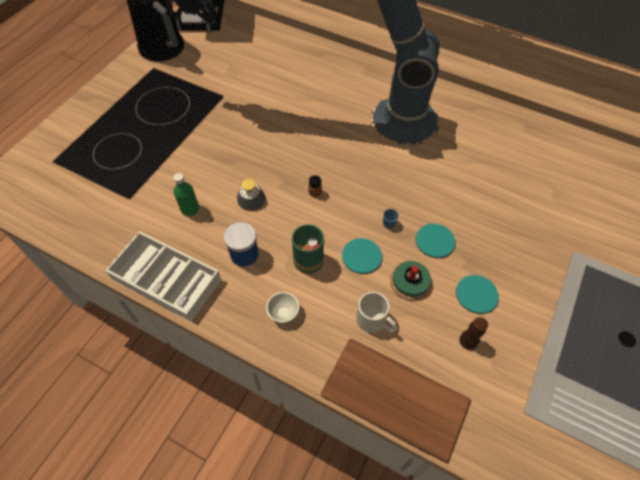

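View pics/top0.png

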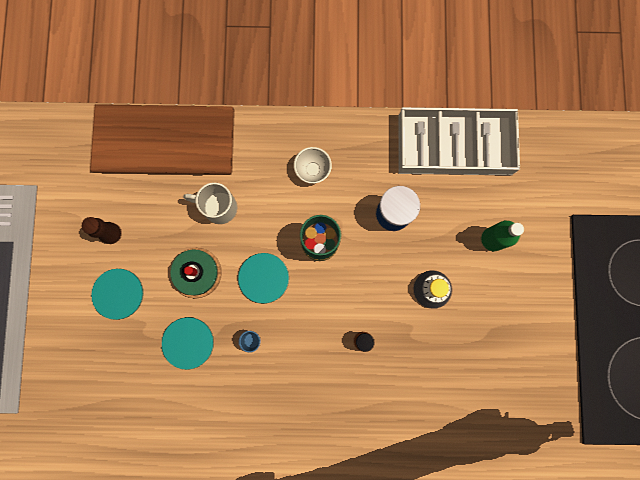

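The top view shows the lids at about (193,270) with the red knob, the open tin at (320,238), and the timer at (433,289) with its yellow head at (440,288). In the scene view they are at about (412,278), (308,248) and (250,190). Next I measure these points in both views.

```bash
cat > h.py <<'E'
from rig import *
import cv2,numpy as np
def ray(n,uv):
    c=camera_params(n);K=c["K"];d=np.array([(uv[0]-K[0,2])/K[0,0],(uv[1]-K[1,2])/K[1,1],1.0])
    return np.array(c["position"]),np.array(c["rotation"])@d
def onplane(n,uv,z):
    p,d=ray(n,uv);return p+d*(z-p[2])/d[2]
def cross(a,b):
    (p,d),(q,e)=a,b
    A=np.stack([d,-e],1);t=np.linalg.lstsq(A,q-p,rcond=None)[0]
    x,y=p+d*t[0],q+e*t[1];return (x+y)/2,np.linalg.norm(x-y)
def hsv(p):return cv2.cvtColor(p,cv2.COLOR_RGB2HSV)
def blobs(m,amin=30):
    cs,_=cv2.findContours(m,cv2.RETR_EXTERNAL,cv2.CHAIN_APPROX_NONE)
    return sorted([c for c in cs if cv2.contourArea(c)>=amin],key=cv2.contourArea,reverse=True)
def rng(p,lo,hi,box=None):
    m=cv2.inRange(hsv(p),np.array(lo),np.array(hi))
    if box is not None:
        k=np.zeros_like(m);x0,y0,x1,y1=box;k[y0:y1,x0:x1]=255;m&=k
    return m
E
python3 - <<'E'
from h import *
np.set_printoptions(precision=4,suppress=True)
I={n:np.load(n+"0.npz") for n in("top","scene")}
boxes={"top":dict(y=(405,260,465,320),r=(170,245,215,295)),"scene":dict(y=(225,165,275,215),r=(390,255,435,300))}
for n in I:
    p=I[n]["p"];d=I[n]["d"]
    for k,lo,hi in(("y",(20,120,120),(35,255,255)),("r",(0,150,60),(8,255,255))):
        m=rng(p,lo,hi,boxes[n][k])
        if k=="r": m|=rng(p,(172,150,60),(180,255,255),boxes[n][k])
        for c in blobs(m,5)[:3]:
            (u,v),r=cv2.minEnclosingCircle(c);M=cv2.moments(c)
            cen=(M["m10"]/M["m00"],M["m01"]/M["m00"])
            print(n,k,cv2.contourArea(c),cv2.boundingRect(c),cen,r,onplane(n,cen,.075), d[int(cen[1]),int(cen[0])])
for n,b in(("top",(170,220,375,330)),("scene",(200,150,460,320))):
    x0,y0,x1,y1=(150,190,480,340) if n=="top" else (220,160,460,320)
    c=I[n]["p"][y0:y1,x0:x1,::-1];c=cv2.resize(c,None,fx=800/c.shape[1],fy=800/c.shape[1],interpolation=cv2.INTER_CUBIC);cv2.imwrite(f"pics/{n}0z.png",c)
E
```

```text
top y 249.5 (430, 279, 19, 19) (439.0113560454242, 287.60921843687373) 9.529850959777832 [ 0.5247 -0.2718  0.075 ] 1.1176809
top r 82.0 (184, 266, 13, 10) (190.0, 270.8191056910569) 6.708303928375244 [0.5532 0.2483 0.075 ] 1.1202435
scene y 99.5 (242, 179, 13, 12) (248.16917922948073, 184.55946398659964) 6.32868766784668 [ 0.5296 -0.2705  0.075 ] 1.4277775
scene r 58.5 (409, 266, 10, 13) (413.34472934472933, 271.44159544159544) 6.328678607940674 [0.5667 0.2528 0.075 ] 1.2859571
```

```bash
python3 - <<'E'
import numpy as np
from h import *
np.set_printoptions(precision=4,suppress=True)
# depth point clouds: tin rim, lid region, timer
for n in("top","scene"):
    z=np.load(n+"0.npz");d=z["d"];c=camera_params(n);K=c["K"]
    v,u=np.mgrid[:480,:640]
    P=np.stack([(u-K[0,2])/K[0,0]*d,(v-K[1,2])/K[1,1]*d,d],-1)@c["rotation"].T+c["position"]
    np.save(n+"_P.npy",P)
    print(n,(d==0).mean())
P=np.load("top_P.npy")
for uv in((320,225),(440,288),(190,270),(193,285),(263,278),(398,207)): print(uv,P[uv[1],uv[0]])
E
```

```text
top 0.004127604166666667
scene 0.004134114583333333
(320, 225) [ 0.6554 -0.022   0.0645]
(440, 288) [ 0.5239 -0.2735  0.0768]
(190, 270) [0.5551 0.249  0.0721]
(193, 285) [0.5258 0.2508 0.0307]
(263, 278) [0.5438 0.1015 0.015 ]
(398, 207) [ 0.69   -0.1837  0.0983]
```

View pics/top0z.png

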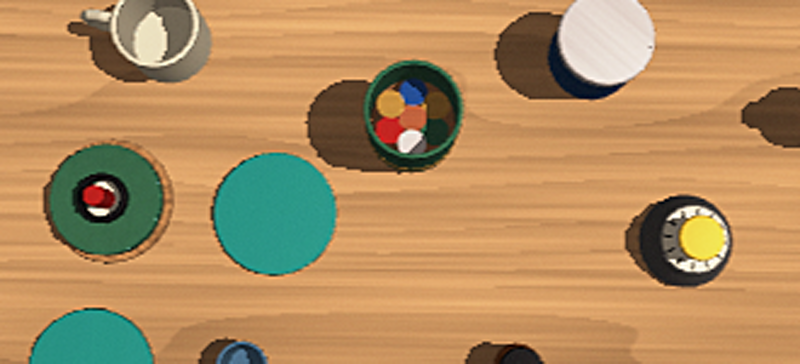

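View pics/scene0z.png

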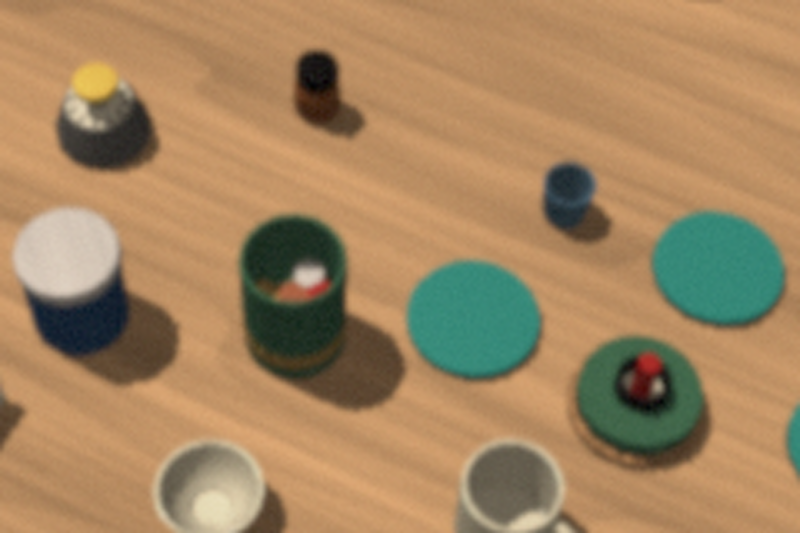

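Both views agree on the timer at about (0.527,-0.271) at plunger height. I go above it with the fingers shut and take a wrist look.

```bash
cat >> h.py <<'E'
np.set_printoptions(precision=4,suppress=True)
def down(az):
    c,s=np.cos(az),np.sin(az)
    z=np.array([c,s,0]);x=np.array([0,0,-1.]);return np.stack([x,np.cross(z,x),z],1)
def wristshot(name):
    s=sense();p,d=camera("wrist");cv2.imwrite(f"pics/{name}.png",p[:,:,::-1])
    np.savez(name+".npz",p=p,d=d,pos=s["position"],R=s["tcp_rot"]);return p
def wray(name,uv):
    f=np.load(name+".npz");c=camera_params("wrist");K=c["K"];T=c["tool_from_camera"]
    dx,dy=uv[0]-K[0,2],uv[1]-K[1,2];r=np.hypot(dx,dy);th=r/K[0,0]
    d=np.array([np.sin(th)*dx/max(r,1e-9),np.sin(th)*dy/max(r,1e-9),np.cos(th)])
    return f["R"]@T[:3,3]+f["pos"],f["R"]@(T[:3,:3]@d)
def wplane(name,uv,z):
    p,d=wray(name,uv);return p+d*(z-p[2])/d[2]
def worldpts(name,z,c):
    return np.array([wplane(name,q,z)[:2] for q in np.asarray(c).reshape(-1,2)])
def st():
    s=sense();print("t",round(s["time_s"],2),s["position"],"F",s["wrist_force"],"gap",round(s["finger_gap"],4))
    return s
E
python3 - <<'E'
from h import *
az=np.arctan2(-.271,.526)
R=down(az)
print(inverse_kinematics([.526,-.271,.09],R),inverse_kinematics([.56,.25,.08],down(np.arctan2(.25,.56))))
command_gripper(0.0,40)
movep([.526,-.271,.25],R);st()
wristshot("w1")
E
```

```text
[ 0.6749  0.5538 -0.362   1.8661  0.2709  0.7698 -0.3094] [ 0.1984  0.8256 -1.0287  1.7945  0.8288  1.0237 -0.7424]
t 2.65 [ 0.5252 -0.273   0.2498] F [0.2013 0.3327 1.0853] gap 0.0006
```

View pics/w1.png

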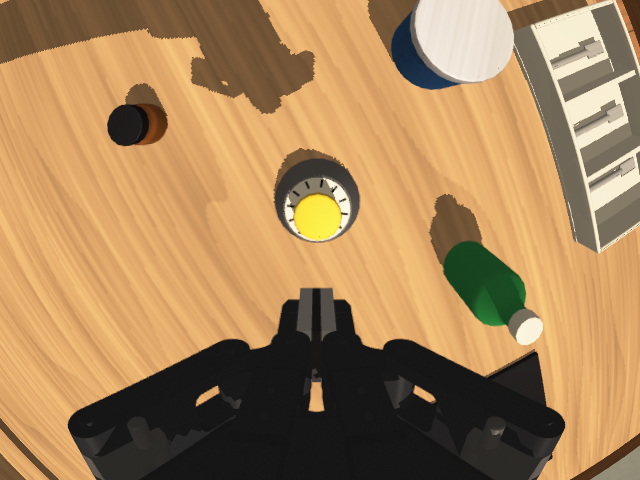

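The wrist view shows the yellow head at about (318,217) over the dial, ahead of the shut fingertips at (316,290). I compute its position from this view, then press.

```bash
python3 - <<'E'
from h import *
p=np.load("w1.npz")["p"]
c=blobs(rng(p,(20,120,120),(35,255,255)))[0]
w=worldpts("w1",.075,c);(x,y),r=cv2.minEnclosingCircle(w.astype(np.float32)*1000)
print(x,y,"r mm",r)
R=down(np.arctan2(-.271,.526))
assert abs(r-20)<2
X,Y=x/1000,y/1000
if np.hypot(X-.526,Y+.271)<.008:
    move_l([X,Y,.108],R,feed=.2);st()
    hit=move_l([X,Y,.0825],None,feed=.02,until_force=16);print(hit);s=st();sleep(.3);st()
E
```

```text
527.734375 -272.3644104003906 r mm 20.126832962036133
t 3.56 [ 0.5285 -0.2728  0.109 ] F [0.932  0.0985 0.348 ] gap -0.0002
True
t 4.61 [ 0.5279 -0.2724  0.0864] F [-1.9914 -0.1874  7.5462] gap -0.0001
t 4.91 [ 0.5279 -0.2724  0.0864] F [-1.3855  0.3387  7.0196] gap 0.0001
```

It stopped at 7 N with the tips at z=0.061, close to the stop but not clearly on it. I press a little further, until the force rises well above the spring's.

```bash
python3 - <<'E'
from h import *
s=sense();p=s["position"]
for k in range(5):
    h=move_l([p[0],p[1],.0855-.0012*k],None,feed=.01);s=st()
    if s["wrist_force"][2]>14: break
sleep(.4);st()
E
```

```text
t 5.16 [ 0.528  -0.2725  0.0861] F [-3.3502 -0.7017  7.8105] gap 0.0002
t 5.42 [ 0.528  -0.2725  0.086 ] F [-4.9545  1.8019 15.3713] gap -0.0
t 5.83 [ 0.528  -0.2725  0.086 ] F [-5.2474  1.7862 14.685 ] gap -0.0001
```

The plunger is on its stop: 15 N and no further travel. I release it and go to the lids for a wrist look.

```bash
python3 - <<'E'
from h import *
p=sense()["position"]
move_l([p[0],p[1],.25],None,feed=.2)
P,D=camera("top");m=rng(P,(20,120,120),(35,255,255),(405,260,465,320));c=blobs(m)[0]
print(cv2.boundingRect(c),cv2.contourArea(c))
R=down(np.arctan2(.25,.56))
movep([.56,.25,.25],R);command_gripper(.05,40);st();wristshot("w2")
E
```

```text
(430, 279, 19, 19) 246.0
t 9.28 [0.56   0.2499 0.25  ] F [-0.1912  0.2834  0.6901] gap 0.0497
```

View pics/w2.png

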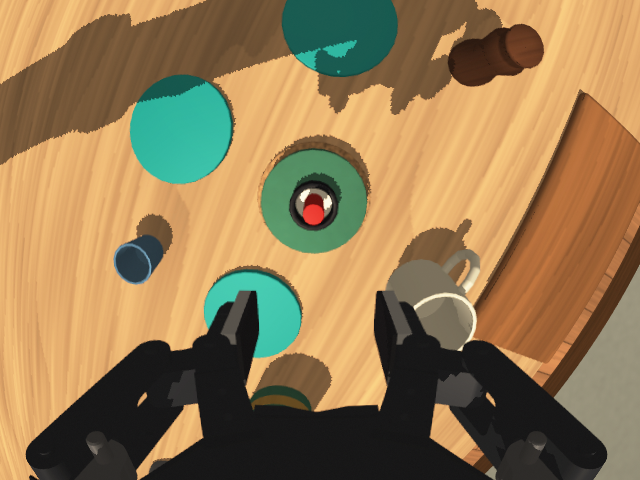

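The plunger is back up, with the same blob in the top view as at the start. The wrist view shows the bright knob top at (314,214), centred in the collar, with the green lid disc around (314,200).

```bash
python3 - <<'E'
from h import *
p=np.load("w2.npz")["p"];h=hsv(p)
print(h[214,314],h[198,314],h[240,314],h[225,340],h[185,300])
box=(280,170,350,240)
for lo in (150,180,200):
    m=rng(p,(0,150,lo),(8,255,255),box)|rng(p,(172,150,lo),(180,255,255),box)
    c=blobs(m,10)[0];w=worldpts("w2",.075,c);(x,y),r=cv2.minEnclosingCircle((w*1000).astype(np.float32));print(lo,"knob",x,y,r,cv2.boundingRect(c))
m=rng(p,(55,80,50),(80,255,255),(255,140,375,260))
c=cv2.convexHull(blobs(m)[0]);w=worldpts("w2",.031,c)
print("lid",cv2.minEnclosingCircle((w*1000).astype(np.float32)),cv2.fitEllipse((w*1000).astype(np.float32)))
# tin rim, top view
P=np.load("top0.npz")["p"]
print(hsv(P)[238,302],hsv(P)[218,320])
m=rng(P,(60,80,20),(90,255,140),(290,205,350,270));c=cv2.convexHull(blobs(m)[0])
(u,v),r=cv2.minEnclosingCircle(c);print("tin",cv2.boundingRect(c),u,v,r,onplane("top",(u,v),.12), r/535*1.07)
E
```

```text
[  2 198 238] [  2 220  96] [ 67 105 148] [ 68 105 139] [50 38 20]
150 knob 556.8553466796875 251.89874267578125 8.748924255371094 (303, 204, 21, 21)
180 knob 556.9442138671875 251.71629333496094 8.591418266296387 (303, 204, 21, 21)
200 knob 556.9466552734375 251.5665740966797 8.528088569641113 (303, 205, 21, 19)
lid ((556.3970947265625, 252.6510009765625), 49.41584014892578) ((556.6929321289062, 252.50804138183594), (97.56161499023438, 98.19770812988281), 15.425779342651367)
[62 86 74] [ 71 132  31]
tin (300, 215, 41, 44) 319.5904846191406 236.71351623535156 22.008468627929688 [ 0.6223 -0.021   0.12  ] 0.044016937255859374
```

Knob at (0.557,0.252) with radius 8.7 mm, and the lid disc agrees within 1 mm. I grasp the knob above the collar (tips at about 0.052, collar top at 0.049) and lift.

```bash
python3 - <<'E'
from h import *
X,Y=.5569,.252
move_l([X,Y,.11],None,feed=.2)
print(move_l([X,Y,.0765],None,feed=.05,until_force=6));st()
command_gripper(.0,60);st()
move_l([X,Y,.095],None,feed=.04);st()
wristshot("w3")
E
```

```text
False
t 10.99 [0.557  0.2522 0.0766] F [-0.735  -0.2165  0.2343] gap 0.0498
t 11.39 [0.5568 0.252  0.0769] F [-1.5363 -0.6838  3.5308] gap 0.0159
t 12.01 [0.5569 0.2519 0.095 ] F [-0.0094 -0.7171 -2.3406] gap 0.0162
```

View pics/w3.png

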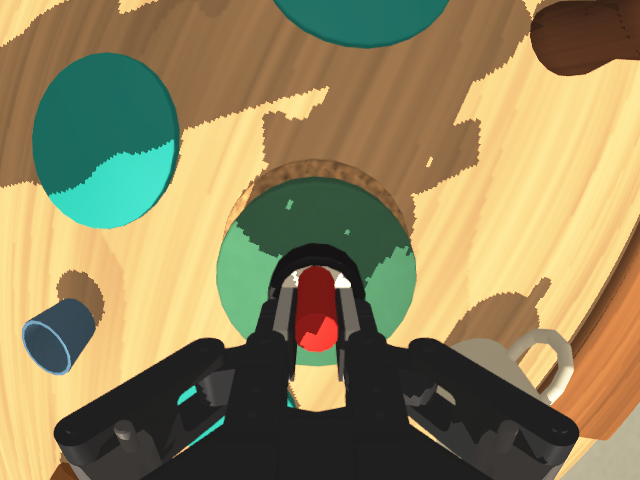

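The weight reads 2.3 N (about 0.24 kg), so both lids are up and level, with the knob between the pads at (318,310). I lift and move beside the tin, so the wrist camera sees its mouth past the lids.

```bash
python3 - <<'E'
from h import *
X,Y=.5569,.252
move_l([X,Y,.25],None,feed=.12)
sleep(.1);st()
az=np.radians(-60);R=down(az)
T=np.array([.622,-.021]);t=T-.11*R[:2,1]
q=inverse_kinematics([*t,.25],R);q2=inverse_kinematics([*T,.18],R);print(q,q2)
if q is not None and q2 is not None:
    q0=sense()["joint_pos"]
    n=4
    for k in range(1,n+1):   # gentle
        move_joints(q0+(np.array(q)-q0)*k/n)
    st();wristshot("w4")
E
```

```text
t 13.6 [0.5566 0.2518 0.2491] F [ 0.1443  0.6845 -2.7215] gap 0.0158
[ 0.5347  0.2952 -0.5721  1.8542  0.1832  1.0445 -1.1575] [ 0.3078  0.5004 -0.4697  1.7233  0.2644  0.9811 -1.3079]
t 15.31 [ 0.527  -0.0745  0.2502] F [-0.1226 -0.1219 -1.5206] gap 0.0158
```

View pics/w4.png

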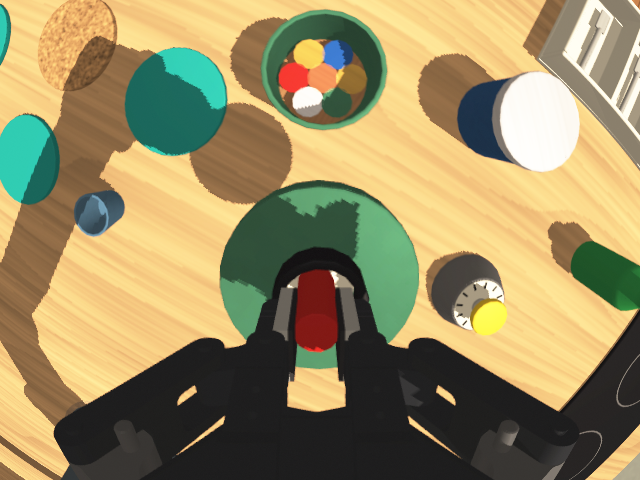

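The tin mouth is fully visible at about (324,70), with the pair still nested and level in the grip. I fit the tin rim at z=0.12 and, as a cross-check, the lid disc in the tool frame.

```bash
python3 - <<'E'
from h import *
f=np.load("w4.npz");p=f["p"]
print(hsv(p)[70,267],hsv(p)[126,324],hsv(p)[300,230],hsv(p)[15,324])
m=rng(p,(55,60,40),(85,255,255),(250,0,400,140))
c=cv2.convexHull(blobs(m)[0]);w=worldpts("w4",.12,c)*1000
print("tin",cv2.boundingRect(c),cv2.minEnclosingCircle(w.astype(np.float32)),cv2.fitEllipse(w.astype(np.float32)))
m=rng(p,(55,60,40),(85,255,255),(200,160,440,380))
c=cv2.convexHull(blobs(m)[0]);w=worldpts("w4",f["pos"][2]-.0669+.021,c)
e=cv2.fitEllipse((w*1000).astype(np.float32));print("lid",e, f["pos"])
off=np.array([*e[0],0])/1000-f["pos"];print("lid off tool y,z",f["R"][:2,1]@off[:2],f["R"][:2,2]@off[:2])
m=rng(p,(0,150,60),(8,255,255),(285,240,350,370))|rng(p,(172,150,60),(180,255,255),(285,240,350,370))
c=blobs(m)[0];print("knob px",cv2.boundingRect(c))
w=worldpts("w4",f["pos"][2]-.0669+.065,c);rel=(w-f["pos"][:2])@f["R"][:2,1:];print("knobtop tool y min, z range",rel[:,0].min(),rel[:,1].min(),rel[:,1].max())
E
```

```text
[ 68 100  99] [ 68 105 167] [ 68 104 157] [67 98 86]
tin (261, 10, 126, 120) ((629.1771240234375, -22.10527229309082), 41.3314323425293) ((629.1124267578125, -22.26282501220703), (81.93603515625, 82.33617401123047), 60.67570114135742)
lid ((528.5075073242188, -76.59355926513672), (97.09886169433594, 101.46443939208984), 119.07080078125) [ 0.527  -0.0745  0.2502]
lid off tool y,z 0.0002571414635720599 0.0025783578253758734
knob px (295, 269, 43, 83)
knobtop tool y min, z range -0.007010227433467657 -0.006787907396023152 0.009104617592743494
```

The wrist fit gives (0.629,-0.022) and the top view gave (0.622,-0.021). That is too far apart for a 4 mm fit, so I check both against points already verified (plunger, trivet) and against the scene view.

```bash
python3 - <<'E'
from h import *
f=np.load("w4.npz");p=f["p"]
c=blobs(rng(p,(20,120,120),(35,255,255),(460,290,520,345)))[0]
print("plunger w4",cv2.minEnclosingCircle((worldpts("w4",.075,c)*1000).astype(np.float32)))
# rim in top / scene via depth: points z in .112-.128
for n in("top","scene"):
    P=np.load(n+"_P.npy");m=(abs(P[...,0]-.625)<.06)&(abs(P[...,1]+.022)<.06)&(abs(P[...,2]-.12)<.006)
    q=P[m];print(n,m.sum(),q[:,2].mean(),cv2.minEnclosingCircle((q[:,:2]*1000).astype(np.float32)), (q[:,:2].max(0)+q[:,:2].min(0))/2)
    A=np.c_[2*q[:,:2],np.ones(len(q))];s=np.linalg.lstsq(A,(q[:,:2]**2).sum(1),rcond=None)[0];print("fit",s[:2],np.sqrt(s[2]+s[0]**2+s[1]**2))
    m=(abs(P[...,0]-.526)<.04)&(abs(P[...,1]+.272)<.04)&(abs(P[...,2]-.075)<.006);q=P[m];print(" plunger",cv2.minEnclosingCircle((q[:,:2]*1000).astype(np.float32)),q.mean(0))
# wrist depth
d=f["d"];K=camera_params("wrist")["K"]
m=rng(p,(55,60,40),(85,255,255),(250,0,400,140))>0
v,u=np.nonzero(m);D=d[v,u];ok=D>0;pts=[]
for a,b,z in zip(u[ok],v[ok],D[ok]):
    o,r=wray("w4",(a,b));cz=(f["R"]@camera_params("wrist")["tool_from_camera"][:3,2])
    pts.append(o+r*z/(r@cz))
q=np.array(pts);q=q[abs(q[:,2]-.12)<.008];print("wrist depth",len(q),np.median(q[:,2]))
if len(q)>20:
    A=np.c_[2*q[:,:2],np.ones(len(q))];s=np.linalg.lstsq(A,(q[:,:2]**2).sum(1),rcond=None)[0];print("fit",s[:2],np.sqrt(s[2]+s[0]**2+s[1]**2))
E
```

```text
plunger w4 ((527.66162109375, -269.24359130859375), 22.66637420654297)
top 264 0.11931944890832456 ((626.9647827148438, -22.46218490600586), 42.030433654785156) [ 0.6263 -0.0228]
fit [ 0.6265 -0.0226] 0.03973106327046931
 plunger ((524.6586303710938, -272.60479736328125), 19.68265151977539) [ 0.5243 -0.2722  0.0749]
scene 182 0.11869096122054704 ((629.4179077148438, -21.589380264282227), 43.12786865234375) [ 0.629  -0.0219]
fit [ 0.6302 -0.0215] 0.03975767347368857
 plunger ((528.9349975585938, -272.75848388671875), 20.651811599731445) [ 0.5294 -0.2711  0.0743]Traceback (most recent call last):
  File "<stdin>", line 16, in <module>
ValueError: time passes only in moves, steps and waits
```

Corrected by the plunger's offset in each view, all three agree: top 0.6295, scene 0.6285, wrist 0.629. The tin is at about (0.629,-0.022). I move over it and lower with a force guard.

```bash
python3 - <<'E'
from h import *
X,Y=.629,-.0219
move_l([X,Y,.25],None,feed=.08)
move_l([X,Y,.195],None,feed=.08);sleep(.2);st()
h=move_l([X,Y,.1755],None,feed=.02,until_force=4);print(h);st()
wristshot("w5")
P,D=camera("scene");cv2.imwrite("pics/s5.png",cv2.resize(P[180:320,220:440,::-1],None,fx=3.6,fy=3.6,interpolation=cv2.INTER_CUBIC))
E
```

```text
t 18.0 [ 0.6293 -0.0218  0.1957] F [-0.0142  0.2019 -2.0848] gap 0.0161
False
t 19.12 [ 0.6291 -0.0219  0.1757] F [ 1.0006  0.1289 -2.856 ] gap 0.016
```

View pics/s5.png

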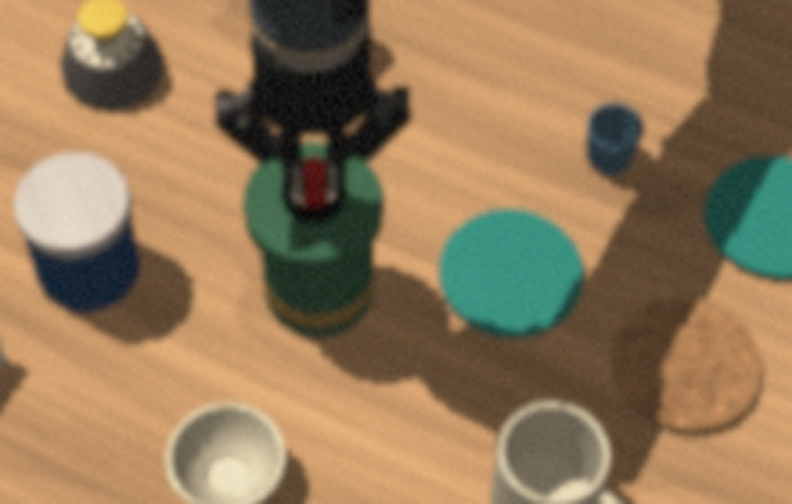

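View pics/w5.png

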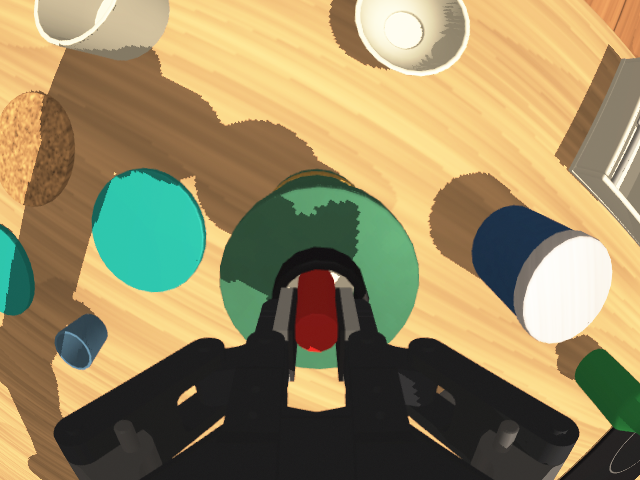

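There has been no contact down to 0.1757, where the flange should be about 1 mm above the rim, so the plug has entered the mouth cleanly. The scene view shows the lid level and centred on the tin. I lower to contact.

```bash
python3 - <<'E'
from h import *
X,Y=.629,-.0219
h=move_l([X,Y,.1715],None,feed=.008,until_force=4);print(h);st();sleep(.2);st()
E
```

```text
True
t 19.51 [ 0.6291 -0.0217  0.1749] F [-0.7585  0.9515  5.435 ] gap 0.0162
t 19.71 [ 0.6291 -0.0217  0.1748] F [-0.6067  1.0309  5.8314] gap 0.0155
```

Contact came at z=0.1749, exactly the predicted seated height. I open the jaws and wait.

```bash
python3 - <<'E'
from h import *
command_gripper(.06,40);sleep(.5);st()
p=sense()["position"]
move_l([p[0],p[1],.25],None,feed=.12);command_gripper(.085);sleep(.1);st();wristshot("w6")
f=np.load("w6.npz");p=f["p"]
box=(270,160,370,300)
m=rng(p,(0,150,150),(8,255,255),box)|rng(p,(172,150,150),(180,255,255),box)
if blobs(m,10): print("knob",cv2.minEnclosingCircle((worldpts("w6",.173,blobs(m,10)[0])*1000).astype(np.float32)))
E
```

```text
t 20.7 [ 0.6281 -0.022   0.1734] F [-0.0261 -0.0596  0.1062] gap 0.0601
t 21.97 [ 0.628  -0.022   0.2498] F [-0.3471  0.36   -0.6037] gap 0.0846
knob ((630.744140625, -22.043413162231445), 8.813922882080078)
```

View pics/w6.png

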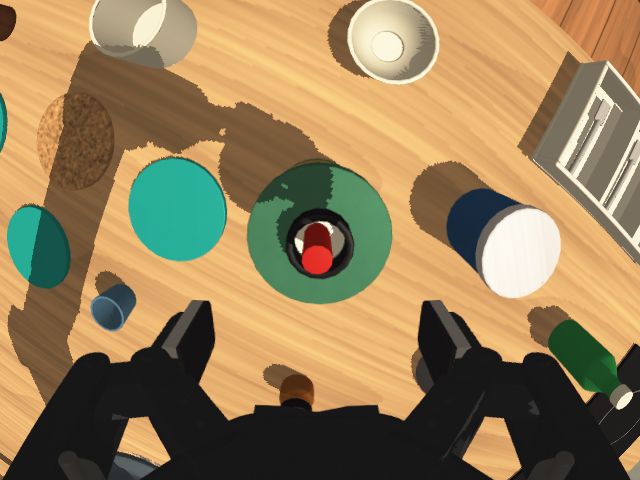

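The pair is seated and still nested. The knob top is at (316,261), with radius 8.8 mm at its seated height, upright inside the collar. I locate the lid disc centre and grasp the collar.

```bash
python3 - <<'E'
from h import *
f=np.load("w6.npz");p=f["p"]
m=rng(p,(55,60,40),(85,255,255),(235,150,400,310))
c=cv2.convexHull(blobs(m)[0]);w=(worldpts("w6",.129,c)*1000).astype(np.float32)
e=cv2.fitEllipse(w);print("lid",e,cv2.minEnclosingCircle(w))
m=rng(p,(0,0,0),(180,255,45),(280,200,360,285));c=cv2.convexHull(blobs(m)[0])
e2=cv2.minEnclosingCircle((worldpts("w6",.147,c)*1000).astype(np.float32));print("collar",e2)
X,Y=np.array(e[0])/1000
if np.hypot(X-.6295,Y+.022)<.004:
    X,Y=.5*X+.5*.6307,.5*Y-.5*.022;print(X,Y)
    move_l([X,Y,.20],None,feed=.12)
    print(move_l([X,Y,.1555],None,feed=.05,until_force=6));st()
    command_gripper(.0,40);st()
    wristshot("w7")
E
```

```text
lid ((630.7734985351562, -24.04680061340332), (97.3804931640625, 99.4922103881836), 121.99573516845703) ((631.0570068359375, -23.893688201904297), 49.96036911010742)
collar ((631.761474609375, -22.981975555419922), 23.057662963867188)
0.6307367492675782 -0.02302340030670166
False
t 23.62 [ 0.631  -0.0229  0.1558] F [-0.3969 -1.146   0.0471] gap 0.085
t 24.1 [ 0.6309 -0.0227  0.1562] F [-1.2303 -0.3366  3.9003] gap 0.0425
```

View pics/w7.png

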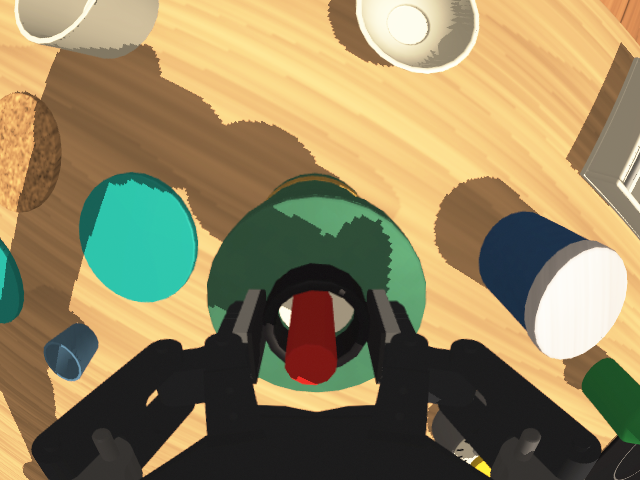

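The pads hold the collar (gap 42.5 mm, collar 44 mm) and the knob is clear between them. I lift straight up slowly, then on to the final height.

```bash
python3 - <<'E'
from h import *
s=sense();p=s["position"]
move_l([p[0],p[1],.166],None,feed=.03);st()
move_l([p[0],p[1],.195],None,feed=.05);st()
move_l([p[0],p[1],.288],None,feed=.08);sleep(.5);st()
wristshot("w8")
for n in("scene","top"):
    P,D=camera(n);np.savez(n+"8.npz",p=P,d=D)
    q=P[150:320,220:440] if n=="scene" else P[180:300,200:460]
    cv2.imwrite(f"pics/{n}8.png",cv2.resize(q[:,:,::-1],None,fx=3,fy=3,interpolation=cv2.INTER_CUBIC))
E
```

```text
t 24.65 [ 0.6308 -0.0229  0.1659] F [-0.4639 -0.7838 -1.3618] gap 0.0423
t 25.38 [ 0.6307 -0.0228  0.1949] F [ 1.1566 -0.4373 -1.2859] gap 0.0426
t 27.2 [ 0.6309 -0.0227  0.2879] F [-0.1813 -0.2792 -1.7393] gap 0.0425
```

View pics/scene8.png

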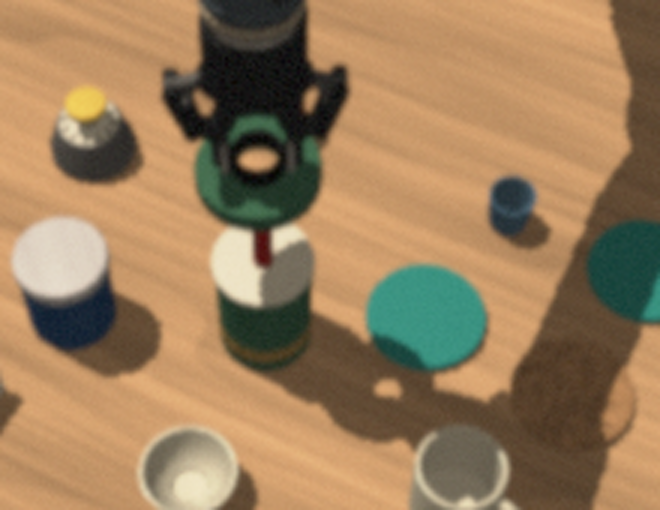

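View pics/w8.png

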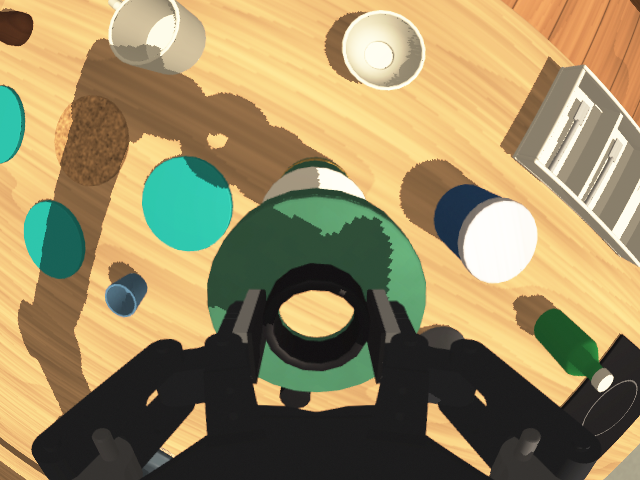

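The inner lid (white flange, red knob) stays on the tin and the outer lid hangs level well above it. I check the flange height by depth, then hand in.

```bash
python3 - <<'E'
from h import *
z=np.load("scene8.npz");d=z["d"];p=z["p"];c=camera_params("scene");K=c["K"]
v,u=np.mgrid[:480,:640]
P=np.stack([(u-K[0,2])/K[0,0]*d,(v-K[1,2])/K[1,1]*d,d],-1)@c["rotation"].T+c["position"]
m=(np.hypot(P[...,0]-.63,P[...,1]+.022)<.042)&(abs(P[...,2]-.125)<.006)
q=P[m];A=np.c_[q[:,:2]-q[:,:2].mean(0),np.ones(len(q))];s=np.linalg.lstsq(A,q[:,2],rcond=None)[0];print("flange z",len(q),s[2],"slopes",s[:2])
m=(np.hypot(P[...,0]-.63,P[...,1]+.022)<.055)&(abs(P[...,2]-.26)<.012);q=P[m];A=np.c_[q[:,:2]-q[:,:2].mean(0),np.ones(len(q))];s=np.linalg.lstsq(A,q[:,2],rcond=None)[0];print("outer top z",len(q),s[2],s[:2])
st();finish_job()
E
```

```text
flange z 597 0.12462347372890063 slopes [-0.0019 -0.0084]
outer top z 873 0.2601731120587834 [-0.034  -0.0287]
t 27.35 [ 0.6309 -0.0228  0.288 ] F [ 0.1269 -0.7531 -0.8099] gap 0.0428
the job is handed in; nothing more can be done
```

The job is handed in at 27.4 s of the 64 s allowed; no verdict is reported.

**What I did**
- **Timer:** I pressed the plunger to its stop (about 15 N, no further travel), let it come back up, and confirmed that in the top view.
- **Carrying the lids:** I lifted both by the red knob and lowered them into the tin. Contact came at z = 0.1749, the predicted seated height, before I let go of the knob.
- **Outer lid:** I then gripped the black collar and lifted the outer lid off alone.

**Last checks**
- **Inner lid:** the flange top measures 0.1246 m (0.125 expected when seated) and is level within 0.01 rad.
- **Outer lid:** still held (gap 42.8 mm on the 44 mm collar), with its top face at about 0.260 m. That puts the skirt about 68 mm above the knob top, level within about 0.05 rad.
- **Bystanders:** they look unmoved in the pictures. I did not measure them.

**Checks that disagreed**
- **Tin position:** the first top-view and wrist estimates differed by about 7 mm in x. Correcting each view by the plunger's offset settled it at (0.629, -0.022), and the clean insertion agrees with that.
- **First press:** it stopped at about 7 N, not clearly at the stop, so I pressed further before letting go.
- **Last weight reading:** the wrist force was 0.8 N just before handing in, after 1.7 N a moment earlier. About 1.1 N is expected for the outer lid, and the readings scatter by roughly that much.

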